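# Empty the core tray over the tipping rail

## Task

Pick up the sample tray by its blue grip, keeping both asphalt cores in it, and hook the yellow channel under its pouring edge onto the round steel rail of the blue discard bin, gently. With the hook still resting on the rail, tip the tray over until both cores have dropped into the bin, then stand the empty tray upright in the middle of its black mat and let go. Leave everything else on the bench alone.

Things in the scene. Friction and masses are not known exactly. Their poses are not given: they have to be found in the camera images.
- tray: Open aluminium tray, 145 mm long (x), 88 mm wide (y), with two cores in it. Origin: on the level of the feet's soles, mid-width; x points to the pouring edge, z up. Floor spans x -65 to +80 mm, underside z 18, top z 22 mm. Walls 4 mm thick, up to z 62 mm (42 mm beside the spout). Feet 18 mm high, x -62 to +28 mm, y +-34 mm. 0.28 kg, with cores 0.66 kg (each varies by a quarter).
- tray_ridge (a point): Middle of the low ridge across the tray's floor at tray (36, 0, 27) mm, 5 mm high, the only thing that closes the pouring end: it keeps the 40 mm cores in until the tray is tipped about 45 degrees; 60 degrees or more empties it surely. Axes as the tray's.
- tray_grip (a point): Centre of the tray's blue grip at tray (-10, 0, 104) mm: a plate 12 mm thick, 80 mm clear along tray y, 28 mm high, 42 mm above the cores' tops. It leans 30 degrees back (top edge away from the pouring edge); its faces are square to tray direction (cos 30, 0, sin 30). Pinch it with the hand leaning alike: fingers pointing down and 30 degrees toward the pouring edge. Axes as the tray's.
- tray_hook (a point): Where the rail's axis lies when the tray sits fully on it: in the yellow downward-open channel under the spout, at tray (52, 0, 12) mm. The channel runs the full width along y; its two flanges are 15 mm deep and flare from about 16 mm apart at the root to 26 mm at the mouth, ending 4 mm above the soles. The spout goes on 28 mm beyond. Axes as the tray's.
- bin: Blue open discard bin, fixed to the bench, 180 (x) x 220 (y) x 80 mm high, walls 5 mm. Origin: centre of the underside; x points away from the rail side, into the bin, so a tray is tipped over with its own x along the bin's x.
- bin_edge (a point): Middle of the top edge of the bin wall below the rail, at bin (-87.5, 0, 80) mm. The rail, a round steel bar 12 mm across along bin y, runs straight above, 190 mm clear between two posts that reach 155 mm above the bench. It is clamped at a height that differs each time and is not reported: its axis is 30 to 60 mm above this point. Find it by lowering the hook until it touches.
- bin_in (a point): Centre of the bin's inner floor, at bin (0, 0, 5) mm. The cores belong anywhere inside. The rail stays put under forces below 50 N; a hooked tray can turn round it by at least 70 degrees without touching the bin.
- core_a_center (a point): Centre of the black asphalt core, a cylinder 40 mm across and 72 mm long, lying across the tray at the back (its own axis along the tray's y); rolls freely.
- core_b_center (a point): Centre of the grey-brown asphalt core, same size, lying in front of the black one.
- mat: Black rubber mat on the bench where the tray stands at first and at the end, 240 x 200 x 4 mm thick, fixed. Origin: centre of the underside, x along its length.
- specimen_a: Bystander, leave alone: standing light-brown asphalt specimen, 74 mm across, 130 mm tall; origin at its underside.
- specimen_b: Bystander, leave alone: standing black asphalt specimen, 74 mm across, 110 mm tall; origin at its underside.
- specimen_c: Bystander, leave alone: standing dark grey asphalt specimen, 74 mm across, 90 mm tall; origin at its underside.
- tin: Bystander, leave alone: closed metal sample can, 72 mm across, 100 mm tall; origin at its underside.
- mallet: Bystander, leave alone: hammer lying on the bench; origin at its underside.
- spanner: Bystander, leave alone: spanner lying on the bench; origin at its underside.
- notebook: Bystander, leave alone: closed white notebook, 150 x 210 x 14 mm; origin at its underside.
There are look-alikes about, which are no part of the job. What is shaped like the tray but pink or turquoise is not meant.

How it is judged:
By the outcome, as a careful person would: the job done as asked, in the order asked, and still so for the second after the job is handed in, with the robot touching nothing.
It also fails if it takes over 69 s, if anything falls off the work surface, if the arm or the gripper's body presses on something with over 40 N, if the wrist force passes 120 N, or if a joint passes its speed limit or range.

## Robot

A 6-joint arm with a two-finger parallel gripper is mounted at the origin on the work surface. World frame = base frame: x ahead of the robot, y to its left, z up, the work surface at z = 0. Lengths are in mm, angles in rad, forces in N, time in s.
With the tool pointing down it reaches from about 300 to 950 mm from the base axis. Payload 3.1 kg.
Tool frame: the origin (TCP) lies on the centre line of the jaws, within the pads' length; the fingertips stand 22 mm ahead of it and the grasp point (between the pads) lies 3 mm ahead of it; z points along the fingers, y is the direction in which the jaws open and shut (so a half turn about z gives the same grasp; the last joint's range is limited). The gripper opens to 85 mm and grips with 20 to 120 N. Pads are 22 mm wide; open, the fingers measure 114 mm over their backs; the gripper's body (76 mm by 85 mm) begins 54 mm behind the grasp point. The pads swing forward as they close: fully open they stand 13 mm farther back than shut.
Start: joints at [-1.39, 0.308, 1.634, -0, 1.2, -0.07], TCP at [155.084, -605.459, 253.272] pointing down, gripper open.
Joint ranges: [-3.06, 3.06], [-0.79, 1.96], [0.05, 2.63], [-1.19, 4.34], [0.05, 2.64], [-2.94, 2.94]. Speed limits (rad/s): [2.79, 2.79, 3.14, 3.14, 3.14, 3.14].

## Interface

Orientations are given as [roll, pitch, yaw] about the fixed x, y, z axes, in that order (R = Rz(yaw) Ry(pitch) Rx(roll)).
In Python, from rig import readout, optics, env, models gives the robot as it stands. The module is installed in compiled form; this text tells all that it offers.
- The arm moves only by the shell command python3 -m handwheel 'ROWS' [FORCE]. ROWS is JSON, one flat list of numbers, 7 for each row, row after row: the shift along the tool's x, y, z in units of 0.2 m (1.0 is 0.2 m), then the turn, a rotation vector about the tool's x, y, z in units of 1.5 rad (1.0 is 1.5 rad), then the gripper command: -1 is fully open, 1 is shut, values between are in proportion. In form: [dx, dy, dz, wx, wy, wz, gripper, dx, dy, dz, wx, wy, wz, gripper, ...]. A call has 1 to 12 rows; each row is the pose to reach, as a shift and turn from the pose commanded when the call began, along the tool's axes at that moment; what a row does not reach only later rows make up. A row lasts 1/10 s, in which the tool goes at most 50 mm and 8.59 degrees, less where a joint would pass 70% of its speed; a pose out of reach is approached as far as the arm can. A call with a number of a shift or a turn outside -1 to 1 is refused whole. A call with a gripper value outside its range is refused whole. The fingers move at their own pace and stop on an object; FORCE is the grip in N (left out, the last holds). Time passes only in rows, so rows that repeat a pose let the fingers close. It gives the time, the measured TCP pose, the force and the opening at its end, in the units of the state.
- readout.observe(): the state, without advancing time (a new reading comes with each control period).
- optics.get_image(name): name is "scene" or "top"; returns (picture, depth): 480x640x3 uint8, red, green, blue; 480x640 float32, mm along the optical axis (not along the pixel's ray), 0 where there is no reading.
- optics.calibration(name): a dict with "mtx" (3x3 intrinsics, pixels), "camera_from_world" (4x4, takes a point from world to camera coordinates). Camera axes: x right, y up, looking along -z (the intrinsics and any distortion apply to the point x, -y, -z); pixel columns grow to the right and rows downward; lengths in mm; the calibration is good to about 2 mm. A picture is of the moment at which its call begins. calibration takes no time and is no camera call.
- env.finish_job(): hands the job in, once; it reports no verdict.
Trained networks look in the newest picture that a camera, given by its name, has taken for a name from the list of things; names that differ only in an ending like _2 or _b are one class to them, and where a whole thing is asked for, a point or a joint stands for the part that bears it (a point fixed in the world has none). Each returns a list of dicts, best first, with "conf" (0 to 1); they miss things now and then, are a little off and sometimes report something else, mostly with a low value. They report only what shows in the picture. A call takes as long as a camera call. They do not tell look-alikes from the thing itself.
- models.look_for(camera, query): "point" ([row, column] as shares, 0 to 1, of the picture: columns of its width, rows of its height, amid what is visible of it).
- models.pinpoint(camera, query): "point" ([row, column] as shares, 0 to 1, of the picture: columns of its width, rows of its height: a listed point, or the origin of a listed thing).
The state is a dict: "time": time; "joints": joint angles; "joint_vel": joint speeds; "tau": joint torques, N m; "ee_pos": TCP position; "tool_rot": TCP orientation; "wrist_force": force on the tool from outside, world axes, zero at the start; "wrist_torque": the same for the moment, N m; "grip_width": opening from 0.0 (shut) to 1.0 (fully open).
Only numpy, scipy, OpenCV 4.12 (cv2) and the standard library are available. Lean on these libraries where they do the work, as an engineer would, in place of code of your own. Each camera call takes 0.05 s, during which the arm holds its last target. There are 200 camera calls.

## Working session

There is one attempt and no reset: what is moved stays moved. The work goes in short steps, Python scripts to look and compute and a shell command to move; the robot and the scene stay as the last step left them, time stands still between calls to the robot, and variables do not carry over. Pictures are saved under pics/ and viewed, on a budget of 10 in all, crops included, one or two more only if the job needs it, and the job is handed in when it is done.

```bash
mkdir -p pics
cat > h.py <<'E'
import numpy as np, cv2
from rig import readout, optics, env, models
from scipy.spatial.transform import Rotation as R
def world(cam, u, v, depth=None, z=None):
    c=optics.calibration(cam); K=np.array(c["mtx"]); T=np.linalg.inv(np.array(c["camera_from_world"]))
    d=np.array([(u-K[0,2])/K[0,0], -(v-K[1,2])/K[1,1], -1.0])
    if depth is not None: return T[:3,:3]@(d*depth)+T[:3,3]
    r=T[:3,:3]@d; return T[:3,3]+r*(z-T[2,3])/r[2]
def pix(cam,p):
    c=optics.calibration(cam); K=np.array(c["mtx"]); q=np.array(c["camera_from_world"])@np.append(p,1)
    return K[0,0]*q[0]/-q[2]+K[0,2], K[1,1]*-q[1]/-q[2]+K[1,2]
E
python3 - <<'E'
from h import *
for n in("scene","top"):
    p,d=optics.get_image(n); cv2.imwrite(f"pics/{n}0.png",p[:,:,::-1]); np.save(f"pics/{n}0.npy",d); 
    print(n,np.linalg.inv(np.array(optics.calibration(n)["camera_from_world"])).round(2).tolist(),np.array(optics.calibration(n)["mtx"]).tolist(), {k:v for k,v in optics.calibration(n).items() if k not in("mtx","camera_from_world")})
    for q in("tray","tray_grip","tray_hook","bin","bin_edge","core_a_center","mat"):
        for r in models.pinpoint(n,q)[:3]:
            v,u=r["point"][0]*480,r["point"][1]*640
            print(q,round(r["conf"],2),round(u),round(v),d[min(479,int(v)),min(639,int(u))], world(n,u,v,depth=d[min(479,int(v)),min(639,int(u))]).round())
print(readout.observe())
E
```

```text
scene [[-0.45, -0.68, 0.58, 1239.4], [0.9, -0.33, 0.31, 352.21], [-0.02, 0.65, 0.76, 991.28], [0.0, 0.0, 0.0, 1.0]] [[493.34853143177315, 0.0, 323.58751473144764], [0.0, 493.34853143177315, 239.3315646043612], [0.0, 0.0, 1.0]] {}
tray 0.75 273 224 1283.7593 [ 527. -170.   50.]
tray 0.67 132 232 1313.6283 [ 693. -511.   21.]
tray 0.64 240 299 1168.8853 [ 748. -136.   19.]
tray_grip 0.83 117 201 1271.1464 [ 672. -543.  106.]
tray_grip 0.74 270 195 1266.7689 [ 490. -194.  110.]
tray_grip 0.65 233 271 1109.1962 [ 735. -146.  111.]
tray_hook 0.74 134 239 1296.782 [ 708. -489.   22.]
tray_hook 0.65 289 230 1299.624 [ 511. -134.   26.]
tray_hook 0.55 234 315 1140.5518 [ 790. -124.   19.]
bin 0.75 419 274 1228.7241 [480. 219.   2.]
bin_edge 0.83 390 246 1117.884 [535. 151. 134.]
bin_edge 0.5 297 327 1061.7174 [779.  39.  66.]
core_a_center 0.71 194 205 1342.8892 [ 554. -403.   45.]
core_a_center 0.5 266 205 1310.0623 [ 486. -213.   63.]
mat 0.68 278 225 1303.5992 [ 511. -166.   34.]
top [[0.03, 0.99, -0.14, 319.67], [-1.0, 0.02, -0.02, -35.63], [-0.02, 0.14, 0.99, 1600.57], [0.0, 0.0, 0.0, 1
[... 890 characters left out ...]
 1498.4615 [ 491. -193.  108.]
{'time': 0.8, 'joints': array([-1.38970411e+00,  3.08048896e-01,  1.63376365e+00,  1.96758858e-05,
        1.19972160e+00, -6.97080528e-02]), 'joint_vel': array([ 0.00127959, -0.0007456 , -0.00015253, -0.0004619 ,  0.00032288,
        0.00087348]), 'tau': array([-1.70700951e-04, -4.15224731e+01, -2.77065754e+01,  3.19182504e-05,
        6.28725902e-04,  1.01068508e-05]), 'ee_pos': array([ 155.08991503, -605.47449831,  253.32123844]), 'tool_rot': array([ 3.14153301e+00, -1.42175490e-05,  2.50793138e-01]), 'wrist_force': array([-0.71394106, -0.45346566, -0.46231657]), 'wrist_torque': array([-0.00319796, -0.01443308, -0.04356556]), 'grip_width': 0.998796617481572}
```

```bash
python3 -c "
import cv2;a=cv2.imread('pics/top0.png');b=cv2.imread('pics/scene0.png');cv2.imwrite('pics/both.png',cv2.resize(cv2.vconcat([a,b]),None,fx=.625,fy=.625))"
```

```text
(no output)
```

View pics/both.png

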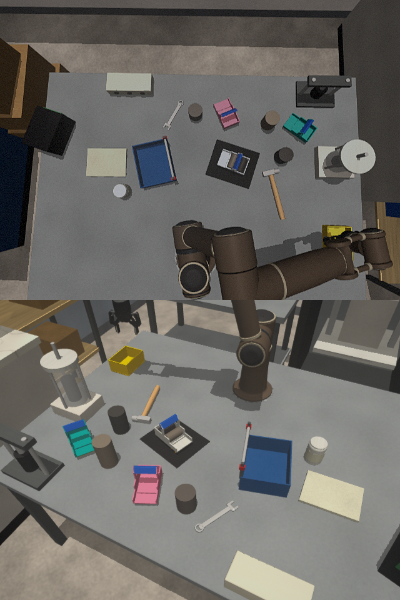

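The top picture has three tray shapes: aluminium on the black mat (top px 373,259), pink (361,183) and turquoise (478,209). I choose the aluminium one on the mat and check it with a close crop, measuring its yaw and the bin's.

```bash
cat > m.py <<'E'
from h import *
def cloud(cam,p,d):
    c=optics.calibration(cam); K=np.array(c["mtx"]); T=np.linalg.inv(np.array(c["camera_from_world"]))
    v,u=np.mgrid[:480,:640]; q=np.stack([(u-K[0,2])/K[0,0]*d,-(v-K[1,2])/K[1,1]*d,-d],-1)
    return q@T[:3,:3].T+T[:3,3]
def rect(name,P):
    r=cv2.minAreaRect(P[:,:2].astype(np.float32)); print(name,len(P),"c",np.round(r[0],1),"size",np.round(r[1],1),"ang",round(r[2],1),"z",np.percentile(P[:,2],[5,50,95]).round(1),"med",np.median(P,0).round(1))
E
python3 - <<'E'
from m import *
for n in("top","scene"):
    im=cv2.imread(f"pics/{n}0.png"); d=np.load(f"pics/{n}0.npy"); P=cloud(n,im,d); h=cv2.cvtColor(im,cv2.COLOR_BGR2HSV)
    x,y,z=P[...,0],P[...,1],P[...,2]; ok=d>0
    blue=(h[...,0]>100)&(h[...,0]<125)&(h[...,1]>120)
    near=ok&(abs(x-490)<130)&(abs(y+180)<130)
    rect(n+" grip",P[near&blue&(z>80)&(z<125)])
    dark=near&(h[...,2]<60)&(z<12)&(z>-6)
    m=cv2.morphologyEx(dark.astype(np.uint8),cv2.MORPH_OPEN,np.ones((3,3)))>0
    rect(n+" mat",P[m])
    rect(n+" traybody",P[near&(z>14)&(z<75)])
    bn=ok&(abs(x-480)<170)&(y>80)&(y<350)
    rect(n+" bin",P[bn&(z>60)&(z<90)&blue])
    red=((h[...,0]<8)|(h[...,0]>172))&(h[...,1]>120)
    rect(n+" red",P[bn&red&(z>90)])
    b2=bn&~blue&(z>95)&(z<165)
    rect(n+" rail",P[b2])
    for sgn in (0,1):
        pass
    c=im[190:320,230:430] if n=="top" else im[150:340,210:490]
    cv2.imwrite(f"pics/c_{n}.png",cv2.resize(c,(800,520) if n=="top" else (800,543),interpolation=cv2.INTER_CUBIC))
a=cv2.imread("pics/c_top.png");b=cv2.imread("pics/c_scene.png")
cv2.imwrite("pics/c2.png",cv2.vconcat([cv2.resize(a,(460,299)),cv2.resize(b,(460,300))]))
E
```

```text
top grip 184 c [ 481.7 -195.4] size [22.4 80.8] ang 70.4 z [100.4 115.6 122.7] med [ 482.6 -195.   115.6]
top mat 2726 c [ 482.8 -180.5] size [238.7 198.7] ang 73.2 z [-2.5  3.6  9.5] med [ 459.3 -174.3    3.6]
top traybody 1104 c [ 486.5 -167.2] size [190.8 110.8] ang 63.9 z [21.8 53.1 68.7] med [ 487.2 -168.9   53.1]
top bin 268 c [468.6 227. ] size [221.  179.9] ang 14.5 z [70.5 79.7 84.8] med [425.9 264.9  79.7]
top red 29 c [490.4 142.8] size [220.2  19.7] ang 14.3 z [132.  137.  148.8] med [397.2 125.7 137. ]
top rail 315 c [490.2 142.8] size [220.6  20. ] ang 14.2 z [129.4 136.4 153.4] med [488.7 141.9 136.4]
scene grip 311 c [ 485.9 -196.1] size [22.7 85.6] ang 72.0 z [100.6 112.  121.7] med [ 485.6 -194.1  112. ]
scene mat 2481 c [ 483.6 -181. ] size [238.3 200.2] ang 73.1 z [-0.4  3.   6.2] med [ 528.7 -137.6    3. ]
scene traybody 1642 c [ 491.2 -180.4] size [149.3  91.3] ang 70.0 z [22.9 45.1 65.4] med [ 499.5 -167.3   45.1]
scene bin 625 c [471.1 226.4] size [225.5 177.9] ang 13.7 z [62.  77.2 81. ] med [560.6 257.1  77.2]
scene red 88 c [493.7 141.2] size [221.8  19.6] ang 14.4 z [124.7 136.2 139.1] med [596.8 163.6 136.2]
scene rail 507 c [493.8 141. ] size [221.7  20. ] ang 14.3 z [112.7 135.1 153.1] med [513.2 145.9 135.1]
```

View pics/c2.png

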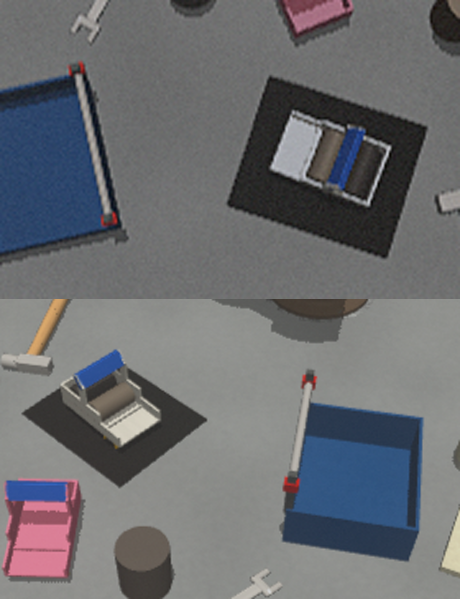

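The crops confirm it: the aluminium tray has the brown core in front and the black one behind, and its spout points toward +y (yaw about 70°). The grip is at about (484,-196,108). The rail is at about (492,142) with bin yaw 104.3°. I start moving with the arm kept high.

```bash
cat >> h.py <<'E'
def Rtool(yaw, tip=0):   # tray yaw deg, tip deg forward -> tool rotation (tool x=-tray y, tool y=-n)
    t=R.from_euler("z",yaw,degrees=True)*R.from_euler("y",tip,degrees=True)
    c,s=np.cos(np.pi/6),.5
    return t*R.from_matrix(np.array([[0,-1,0],[-c,0,-s],[s,0,-c]]).T)
def go(pos,Rt,back=0):
    s=readout.observe(); R0=R.from_euler("xyz",s["tool_rot"]); p=np.array(pos)-Rt.as_matrix()[:,2]*(3+back)
    print("tcp target",p.round(1),"dist",np.linalg.norm(p-s["ee_pos"]).round(1))
    print("row",(R0.inv().apply(p-s["ee_pos"])/200).round(3),((R0.inv()*Rt).as_rotvec()/1.5).round(3))
E
python3 -m handwheel '[1,-0.7,0,0,0,0,0, 1,-0.7,0,0,0,0,0, 1,-0.7,0,0,0,0,0, 1,-0.7,0,0,0,0,0, 1,-0.7,0,0,0,0,0, 1,-0.7,0,0,0,0,0]' 100
python3 -c "
from h import *
print(np.linalg.det(Rtool(70).as_matrix()))
go([484.5,-196,108],Rtool(70),80); print(readout.observe()['joints'].round(2))"
```

```text
time: 1.4
ee_pos: [316.9, -416.1, 253.3]
tool_rot: [-3.14, -0.002, 0.256]
wrist_force: [-0.4, -0.2, 0.1]
grip_width: 0.499
1.000000000000001
tcp target [ 470.3 -235.   179.9] dist 248.5
row [ 0.971 -0.681  0.37 ] [0.337 0.105 0.394]
[-1.    0.11  1.87  0.    1.16  0.31]
```

```bash
python3 -m handwheel '[0.49,-0.34,0.0,0.17,0.05,0.2,0, 0.97,-0.68,0.1,0.337,0.105,0.394,0, 0.97,-0.68,0.37,0.337,0.105,0.394,0, 0.97,-0.68,0.37,0.337,0.105,0.394,0, 0.97,-0.68,0.37,0.337,0.105,0.394,0, 0.97,-0.68,0.37,0.337,0.105,0.394,0, 0.97,-0.68,0.37,0.337,0.105,0.394,0, 0.97,-0.68,0.37,0.337,0.105,0.394,0, 0.97,-0.68,0.37,0.337,0.105,0.394,0]'
python3 -c "
from h import *
go([484.5,-196,108],Rtool(70),0); print(readout.observe()['joints'].round(2))
n='scene';p,d=optics.get_image(n);cv2.imwrite('pics/s1.png',cv2.resize(p[100:300,180:380,::-1],(600,600)))"
```

```text
time: 2.3
ee_pos: [468.6, -242.1, 180.7]
tool_rot: [-2.622, -0.003, -0.355]
wrist_force: [0.3, -0.7, 0.8]
grip_width: 0.499
tcp target [ 484.  -197.4  110.6] dist 84.6
row [-0.007 -0.031  0.422] [ 0.003 -0.004 -0.002]
[-0.82  0.32  1.86  0.49  1.24  0.88]
```

View pics/s1.png

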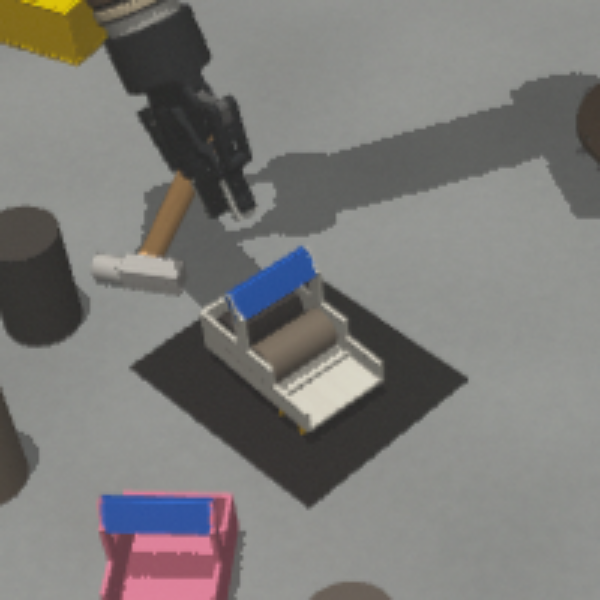

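The hand leans with the plate and is lined up behind it (grip at crop px 272,282, fingers at 240,210). I advance and then check before closing.

```bash
python3 -m handwheel '[0,-0.02,0.1,0,0,0,0, 0,-0.03,0.2,0,0,0,0, 0,-0.03,0.3,0,0,0,0, 0,-0.03,0.38,0,0,0,0, 0,-0.03,0.42,0,0,0,0, 0,-0.03,0.42,0,0,0,0, 0,-0.03,0.42,0,0,0,0]'
python3 -c "
from m import *
go([484.5,-196,108],Rtool(70),0); print(readout.observe()['joints'].round(2))
for n in('scene','top'):
    p,d=optics.get_image(n);P=cloud(n,p,d);h=cv2.cvtColor(p,cv2.COLOR_RGB2HSV)
    b=(h[...,0]>100)&(h[...,0]<125)&(h[...,1]>120)&(abs(P[...,0]-490)<130)&(abs(P[...,1]+180)<130)&(P[...,2]>80)&(P[...,2]<125)
    if b.sum()>5: rect(n,P[b])
    if n=='scene':cv2.imwrite('pics/s2.png',cv2.resize(p[160:260,220:320,::-1],(600,600)))"
```

```text
time: 3.05
ee_pos: [485.0, -196.8, 109.9]
tool_rot: [-2.62, -0.001, -0.354]
wrist_force: [-0.8, -1.0, -0.7]
grip_width: 0.498
tcp target [ 484.  -197.4  110.6] dist 1.3
row [-0.003  0.002 -0.005] [ 0.002 -0.002 -0.003]
[-0.74  0.41  1.93  0.55  1.09  0.86]
scene 217 c [ 483. -205.] size [39.2 87.4] ang 70.2 z [100.1 112.2 121.5] med [ 499.  -198.7  112.2]
top 97 c [ 481.2 -195.4] size [22.  83.7] ang 69.9 z [100.3 116.2 123.7] med [ 465.  -189.1  116.2]
```

View pics/s2.png

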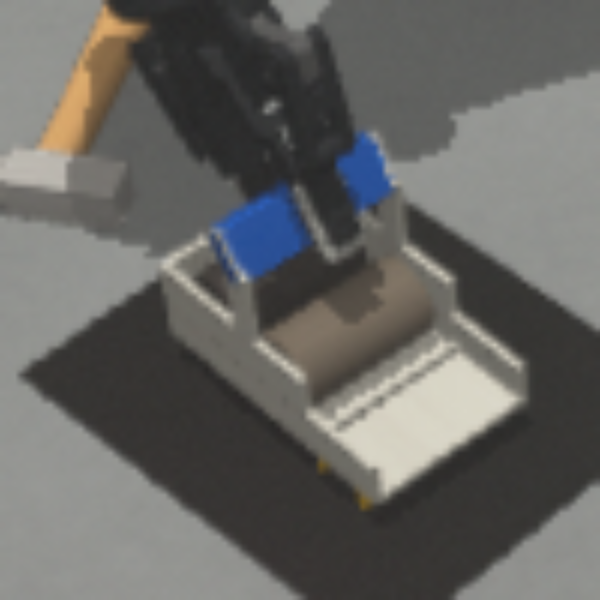

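The plate lies between the fingers, roughly centred. I close the grip.

```bash
python3 -m handwheel '[0,0,0,0,0,0,1, 0,0,0,0,0,0,1, 0,0,0,0,0,0,1, 0,0,0,0,0,0,1, 0,0,0,0,0,0,1, 0,0,0,0,0,0,1, 0,0,0,0,0,0,1, 0,0,0,0,0,0,1]' 100
python3 -c "
from h import *
s=readout.observe();print(s['wrist_force'],s['wrist_torque'],s['ee_pos'],s['joints'].round(2));R0=R.from_euler('xyz',s['tool_rot']);print((R0.inv().apply([0,0,60])/200).round(3))"
```

```text
time: 3.95
ee_pos: [484.9, -196.9, 110.0]
tool_rot: [-2.621, -0.001, -0.354]
wrist_force: [-2.6, -3.4, 5.4]
grip_width: 0.128
[-2.6148776  -3.37142064  5.38077992] [-0.28896014  0.29583152  0.0738753 ] [ 484.85739957 -196.85694487  110.01043576] [-0.74  0.41  1.93  0.55  1.09  0.86]
[ 0.    -0.149 -0.26 ]
```

```bash
python3 -m handwheel '[0,-0.02,-0.035,0,0,0,1, 0,-0.05,-0.087,0,0,0,1, 0,-0.09,-0.156,0,0,0,1, 0,-0.13,-0.225,0,0,0,1, 0,-0.18,-0.312,0,0,0,1, 0,-0.23,-0.398,0,0,0,1, 0,-0.28,-0.485,0,0,0,1, 0,-0.33,-0.572,0,0,0,1, 0,-0.38,-0.658,0,0,0,1, 0,-0.41,-0.71,0,0,0,1, 0,-0.425,-0.736,0,0,0,1, 0,-0.425,-0.736,0,0,0,1]'
cat >> h.py <<'E'
def hooktarget(hook,yaw,tip=0,yoff=0):
    # grip offset from hook in tray frame
    t=R.from_euler("z",yaw,degrees=True)*R.from_euler("y",tip,degrees=True)
    return np.array(hook)+t.apply([-62,yoff,92])
E
python3 -c "
from h import *
s=readout.observe();print(s['wrist_force'],s['wrist_torque'],s['joints'].round(2))
for n in('scene',):
    p,d=optics.get_image(n);cv2.imwrite('pics/s3.png',cv2.resize(p[100:280,180:360,::-1],(600,600)))
go(hooktarget([491.7-15*-.247,141.9-15*.969,170],104.3),Rtool(104.3))"
```

```text
time: 5.15
ee_pos: [484.9, -196.0, 280.3]
tool_rot: [-2.621, -0.001, -0.354]
wrist_force: [0.2, -0.5, -6.8]
grip_width: 0.123
[ 0.2207958  -0.48757928 -6.75682809] [-0.74497677  0.30278532  0.02016263] [-0.74  0.17  1.83  0.49  1.38  1.03]
tcp target [511.1  65.8 264.6] dist 263.4
row [-0.328 -1.068  0.697] [ 0.002 -0.2   -0.349]
```

View pics/s3.png

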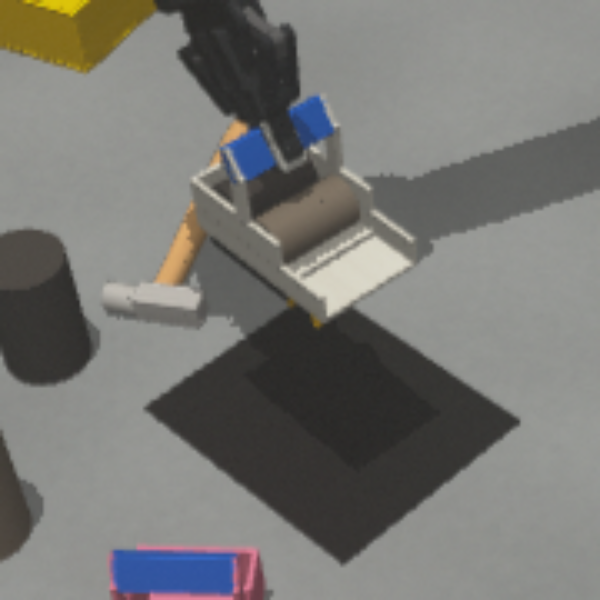

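The tray is level with both cores in. I carry it to the rail, stopping short with the hook well above.

```bash
python3 -m handwheel '[-0.015,-0.05,0.032,0,-0.01,-0.017,1, -0.045,-0.15,0.097,0,-0.03,-0.05,1, -0.075,-0.25,0.162,0,-0.05,-0.087,1, -0.11,-0.36,0.233,0,-0.072,-0.126,1, -0.144,-0.47,0.305,0,-0.094,-0.164,1, -0.178,-0.58,0.377,0,-0.116,-0.202,1, -0.212,-0.69,0.448,0,-0.138,-0.241,1, -0.242,-0.79,0.513,0,-0.158,-0.276,1, -0.27,-0.88,0.572,0,-0.176,-0.307,1, -0.289,-0.94,0.611,0,-0.188,-0.328,1, -0.301,-0.98,0.637,0,-0.196,-0.342,1, -0.301,-0.98,0.637,0,-0.2,-0.349,1]'
python3 -c "
from h import *
s=readout.observe();print(s['wrist_force'],s['wrist_torque'],s['joints'].round(2))
go(hooktarget([491.7,141.9,165],104.3),Rtool(104.3))
for n in('scene','top'):
    p,d=optics.get_image(n);cv2.imwrite(f'pics/{n}4.png',p[:,:,::-1]);np.save(f'pics/{n}4.npy',d)
a=cv2.resize(cv2.imread('pics/scene4.png')[100:300,280:480],(400,400));b=cv2.resize(cv2.imread('pics/top4.png')[200:300,240:340],(400,400))
cv2.imwrite('pics/s4.png',cv2.hconcat([a,b]))"
```

```text
time: 6.4
ee_pos: [508.5, 45.6, 265.7]
tool_rot: [-2.619, 0.001, 0.253]
wrist_force: [0.1, -0.2, -5.6]
grip_width: 0.121
[ 0.13077525 -0.21694628 -5.58368222] [-0.59689679 -0.15501378 -0.04510832] [-0.25  0.2   1.83  0.46  1.41  0.92]
tcp target [507.4  80.4 259.6] dist 35.3
row [ 0.038 -0.132  0.111] [0.    0.002 0.001]
```

View pics/s4.png

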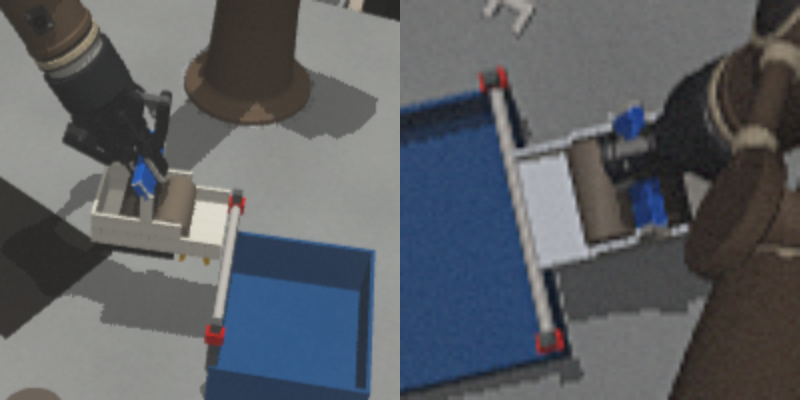

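The tray sits level, square to the rail and centred between the posts, both cores in. I measure the spout edge against the rail in depth before hooking.

Run:
```python
from m import *
ex=np.array([-.247,.969]); ey=np.array([-.969,-.247]); rail=np.array([491.7,141.9])
for n in("top","scene"):
    im=cv2.imread(f"pics/{n}4.png"); d=np.load(f"pics/{n}4.npy"); P=cloud(n,im,d); h=cv2.cvtColor(im,cv2.COLOR_BGR2HSV)
    s=(P[...,:2]-rail)@ex; t=(P[...,:2]-rail)@ey; z=P[...,2]; w=(d>0)&(h[...,1]<50)&(h[...,2]>120)
    fl=w&(z>170)&(z<192)&(abs(t)<60)&(s>-60)&(s<30)
    print(n,"floor",fl.sum(),"s",np.percentile(s[fl],[2,50,98]).round(1),"t",np.percentile(t[fl],[2,50,98]).round(1),"z",np.median(z[fl]).round(1))
    A=np.c_[s[fl],t[fl],np.ones(fl.sum())]; print(" slope s,t",np.linalg.lstsq(A,z[fl],rcond=None)[0].round(3))
    wl=w&(z>165)&(z<230)&(abs(t)<70)&(s>-170)&(s<30); Q=np.c_[s[wl],t[wl]]; print(" tray rect",cv2.minAreaRect(Q.astype(np.float32)))
    rl=w&(z>115)&(z<146)&(abs(s)<20)&(abs(t)<95); print(" rail s",np.percentile(s[rl],[5,50,95]).round(1),"z",np.percentile(z[rl],[5,50,95]).round(1))
    for lo in(-90,-30,30): 
        k=rl&(t>lo)&(t<lo+60); print("  ",lo,k.sum(),np.median(s[k]).round(1) if k.sum() else "")
```

```text
top floor 324 s [-43.4 -25.7  -7.9] t [-26.3  11.3  48. ] z 181.2
 slope s,t [-4.00000e-03  1.00000e-03  1.81107e+02]
 tray rect ((-73.45401763916016, 11.023269653320312), (133.1764373779297, 87.57569122314453), 0.164735347032547)
 rail s [-3.2  0.9  5. ] z [131.4 136.5 141.8]
   -90 56 0.7
   -30 55 1.2
   30 58 1.0
scene floor 480 s [-54.  -29.2  -9.8] t [-35.6  15.4  52.1] z 180.9
 slope s,t [-2.90000e-02 -1.10000e-02  1.81111e+02]
 tray rect ((-81.52267456054688, 7.636325836181641), (146.42967224121094, 92.08838653564453), 1.5134057998657227)
 rail s [-6.5 -1.5  3.6] z [131.7 135.  138.1]
   -90 85 -1.2
   -30 95 -1.5
   30 87 -1.5
```

Relative spout-to-rail distance agrees from both cameras, so I move forward 36 mm; the rail axis is near z = 131.

```bash
python3 -m handwheel '[0.005,-0.03,0.025,0,0,0,1, 0.015,-0.06,0.05,0,0,0,1, 0.025,-0.1,0.084,0,0,0,1, 0.038,-0.125,0.105,0,0,0,1, 0.038,-0.134,0.112,0,0,0,1, 0.038,-0.134,0.112,0,0,0,1, 0.038,-0.134,0.112,0,0,0,1]'
python3 -c "
from h import *
s=readout.observe();print(s['wrist_force'],s['wrist_torque'],s['joints'].round(2))
go(hooktarget([491.7,141.9,165],104.3),Rtool(104.3))
go(hooktarget([491.7,141.9,140],104.3),Rtool(104.3))"
```

```text
time: 7.2
ee_pos: [508.1, 79.1, 260.6]
tool_rot: [-2.62, -0.001, 0.25]
wrist_force: [-0.2, 0.4, -6.0]
grip_width: 0.127
[-0.23479008  0.40583537 -5.95507937] [-0.67082822 -0.23189245 -0.00183751] [-0.2   0.19  1.85  0.48  1.37  0.96]
tcp target [507.4  80.4 259.6] dist 1.7
row [-0.002 -0.003  0.008] [ 0.002 -0.     0.   ]
tcp target [507.4  80.4 234.6] dist 26.0
row [-0.002  0.059  0.116] [ 0.002 -0.     0.   ]
```

```bash
python3 -m handwheel '[0,0.01,0.025,0,0,0,1, 0,0.025,0.05,0,0,0,1, 0,0.04,0.08,0,0,0,1, 0,0.052,0.1,0,0,0,1, 0,0.059,0.116,0,0,0,1, 0,0.059,0.116,0,0,0,1, 0,0.059,0.116,0,0,0,1]'
python3 -c "
from h import *
s=readout.observe();print(s['wrist_force'],s['wrist_torque'],s['ee_pos'])
p,d=optics.get_image('scene');cv2.imwrite('pics/s5.png',cv2.resize(p[160:260,340:440,::-1],(600,600),interpolation=cv2.INTER_CUBIC))"
```

```text
time: 7.9
ee_pos: [507.8, 80.5, 234.6]
tool_rot: [-2.62, -0.0, 0.249]
wrist_force: [0.1, 0.2, -7.0]
grip_width: 0.124
[ 0.13317811  0.2036214  -7.03510888] [-0.73446301 -0.21308525  0.02866592] [507.80141616  80.49583785 234.55422461]
```

View pics/s5.png

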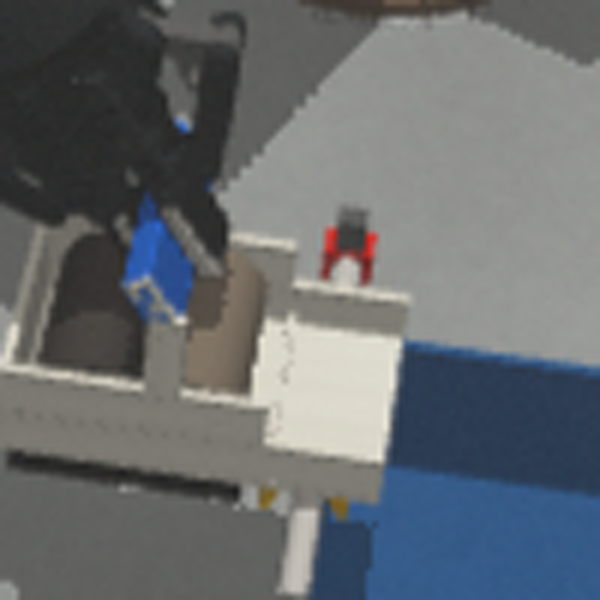

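Both cores are in, and the rail (crop px 303,500) sits midway between the yellow flanges (265 and 340). I lower slowly until contact.

```bash
python3 -m handwheel '[0,0.0025,0.0043,0,0,0,1, 0,0.005,0.0087,0,0,0,1, 0,0.0075,0.013,0,0,0,1, 0,0.01,0.0173,0,0,0,1, 0,0.0125,0.0217,0,0,0,1, 0,0.0125,0.0217,0,0,0,1]'
python3 -c "
from h import *
s=readout.observe();print(s['wrist_force'],s['wrist_torque'],s['ee_pos'])"
python3 -m handwheel '[0,0.0013,0.0022,0,0,0,1, 0,0.0025,0.0043,0,0,0,1, 0,0.0038,0.0065,0,0,0,1, 0,0.005,0.0087,0,0,0,1, 0,0.005,0.0087,0,0,0,1]'
python3 -c "
from h import *
s=readout.observe();print(s['wrist_force'],s['wrist_torque'],s['ee_pos'])"
```

```text
time: 8.55
ee_pos: [507.6, 80.5, 229.4]
tool_rot: [-2.62, -0.0, 0.249]
wrist_force: [-0.3, 0.7, -6.4]
grip_width: 0.127
[-0.28806742  0.71255598 -6.40171452] [-0.71433596 -0.22587801  0.01915191] [507.61143733  80.46029733 229.35342321]
time: 9.05
ee_pos: [507.7, 80.4, 227.5]
tool_rot: [-2.62, -0.0, 0.249]
wrist_force: [0.3, -0.1, -7.0]
grip_width: 0.128
[ 0.30471596 -0.13832106 -7.00195251] [-0.72043598 -0.16632429  0.03636832] [507.69951421  80.43749057 227.4584529 ]
```

Hook now at 133 with no contact; I continue in 2 mm steps.

```bash
python3 -m handwheel '[0,0.0013,0.0022,0,0,0,1, 0,0.0025,0.0043,0,0,0,1, 0,0.0038,0.0065,0,0,0,1, 0,0.005,0.0087,0,0,0,1, 0,0.005,0.0087,0,0,0,1]'
python3 -c "
from h import *
s=readout.observe();print(s['wrist_force'],s['wrist_torque'],s['ee_pos'])"
```

```text
time: 9.55
ee_pos: [507.7, 80.4, 225.4]
tool_rot: [-2.62, -0.0, 0.249]
wrist_force: [0.5, 0.2, -7.0]
grip_width: 0.129
[ 0.49392943  0.17135859 -7.04043486] [-0.73036153 -0.19648666 -0.00492225] [507.68951501  80.44477447 225.42160411]
```

```bash
python3 -m handwheel '[0,0.0013,0.0022,0,0,0,1, 0,0.0025,0.0043,0,0,0,1, 0,0.0025,0.0043,0,0,0,1]'
python3 -c "
from h import *
s=readout.observe();print(s['wrist_force'],s['wrist_torque'],s['ee_pos'])"
```

```text
time: 9.85
ee_pos: [507.9, 80.4, 225.1]
tool_rot: [-2.62, -0.001, 0.249]
wrist_force: [-1.6, -1.4, -3.1]
grip_width: 0.125
[-1.58224221 -1.41214433 -3.09230097] [-0.49722729  0.09563721  0.17606654] [507.91525086  80.38769892 225.1304405 ]
```

Contact: the wrist load dropped from 7 to 3 N at TCP z = 225.1, putting the rail axis at about 130.5, which matches the estimate. Next I tip about the hook in arcs with force feedback.

```bash
cat >> h.py <<'E'
HOOK=np.array([491.7,141.9,130.5])
L=Rtool(0).as_matrix()
def arc(tip0,tip1,n,bias=0,H=None,yaw=None):
    """rows turning the tray about the hook, from the observed pose; fixed yaw from start file"""
    s=readout.observe(); R0=R.from_euler("xyz",s["tool_rot"]); p0=s["ee_pos"]
    t0=R0*R.from_matrix(L).inv()
    e=t0.as_matrix(); ax=e[:,1]   # tray y
    tipnow=np.degrees(np.arctan2(-e[2,0],np.hypot(e[0,0],e[1,0])))
    grip=p0+3*R0.as_matrix()[:,2]; hk=grip+t0.apply([62,0,-92])
    print("tip now",tipnow.round(2),"hook now",hk.round(1),"F",s["wrist_force"].round(1),"w",round(float(s["grip_width"]),3))
    for k in range(1,n+1):
        a=(tip0+(tip1-tip0)*k/n)-tipnow
        Q=R.from_rotvec(ax*np.radians(a)); p=hk+Q.apply(p0-hk)+np.array([0,0,-bias])*k/n
        print(",".join(f"{v:g}" for v in np.r_[R0.inv().apply(p-p0)/200,(R0.inv()*Q*R0).as_rotvec()/1.5].round(3)+0.0)+",1,")
E
python3 -c "
from h import *
arc(0,20,7,1.0)"
```

```text
tip now 0.1 hook now [492.4 141.8 130.4] F [-1.6 -1.4 -3.1] w 0.125
0,-0.027,-0.001,-0.032,0,0,1,
0,-0.055,0,-0.065,0,0,1,
0,-0.083,0.002,-0.099,0,0,1,
0,-0.111,0.006,-0.132,0,0,1,
0,-0.139,0.011,-0.165,0,0,1,
0,-0.166,0.017,-0.198,0,0,1,
0,-0.193,0.025,-0.232,0,0,1,
```

```bash
python3 -m handwheel '[0,-0.027,-0.001,-0.032,0,0,1, 0,-0.055,0,-0.065,0,0,1, 0,-0.083,0.002,-0.1,0,0,1, 0,-0.111,0.006,-0.132,0,0,1, 0,-0.139,0.011,-0.165,0,0,1, 0,-0.166,0.017,-0.198,0,0,1, 0,-0.193,0.025,-0.232,0,0,1, 0,-0.193,0.025,-0.232,0,0,1]'
python3 -c "
from h import *
arc(20,40,7,0.5)"
```

```text
time: 10.65
ee_pos: [498.7, 117.2, 240.6]
tool_rot: [-2.966, -0.002, 0.251]
wrist_force: [1.1, -0.4, 1.7]
grip_width: 0.121
tip now 19.96 hook now [492.2 143.8 130. ] F [ 1.1 -0.4  1.7] w 0.121
0,-0.029,-0.001,-0.034,0,0,1,
0,-0.057,0,-0.067,0,0,1,
0,-0.085,0.002,-0.1,0,0,1,
0,-0.113,0.005,-0.133,0,0,1,
0,-0.141,0.01,-0.167,0,0,1,
0,-0.169,0.016,-0.2,0,0,1,
0,-0.197,0.024,-0.233,0,0,1,
```

```bash
python3 -m handwheel '[0,-0.027,-0.001,-0.034,0,0,1, 0,-0.054,0,-0.067,0,0,1, 0,-0.081,0.002,-0.1,0,0,1, 0,-0.109,0.005,-0.133,0,0,1, 0,-0.137,0.01,-0.167,0,0,1, 0,-0.165,0.016,-0.2,0,0,1, 0,-0.192,0.024,-0.233,0,0,1, 0,-0.192,0.024,-0.233,0,0,1]'
python3 -c "
from h import *
arc(40,58,6,0.5)"
```

```text
time: 11.45
ee_pos: [489.4, 155.3, 242.4]
tool_rot: [2.97, -0.002, 0.25]
wrist_force: [-2.4, 2.9, 4.0]
grip_width: 0.126
tip now 39.83 hook now [492.6 143.9 129.1] F [-2.4  2.9  4. ] w 0.126
0,-0.032,-0.001,-0.037,0,0,1,
0,-0.061,0,-0.072,0,0,1,
0,-0.091,0.002,-0.107,0,0,1,
0,-0.121,0.006,-0.142,0,0,1,
0,-0.15,0.012,-0.177,0,0,1,
0,-0.18,0.019,-0.211,0,0,1,
```

```bash
python3 -m handwheel '[0,-0.031,-0.002,-0.037,0,0,1, 0,-0.06,-0.001,-0.072,0,0,1, 0,-0.09,0.001,-0.107,0,0,1, 0,-0.12,0.004,-0.142,0,0,1, 0,-0.149,0.01,-0.177,0,0,1, 0,-0.178,0.016,-0.211,0,0,1, 0,-0.178,0.016,-0.211,0,0,1]'
python3 -c "
from h import *
arc(58,66,4,0.0); print(readout.observe()['joints'].round(2))"
```

```text
time: 12.15
ee_pos: [481.1, 188.8, 232.3]
tool_rot: [2.654, -0.001, 0.25]
wrist_force: [-2.2, 4.6, 2.6]
grip_width: 0.126
tip now 57.94 hook now [492.7 143.8 128.3] F [-2.2  4.6  2.6] w 0.126
0,-0.02,-0.001,-0.024,0,0,1,
0,-0.04,-0.001,-0.047,0,0,1,
0,-0.06,-0.001,-0.07,0,0,1,
0,-0.08,0,-0.094,0,0,1,
[ 0.55  0.23  1.86 -0.49  1.25  2.07]
```

```bash
python3 -m handwheel '[0,-0.02,-0.001,-0.024,0,0,1, 0,-0.04,-0.001,-0.047,0,0,1, 0,-0.06,-0.001,-0.07,0,0,1, 0,-0.08,0,-0.094,0,0,1, 0,-0.08,0,-0.094,0,0,1, 0,-0.08,0,-0.094,0,0,1, 0,-0.08,0,-0.094,0,0,1, 0,-0.08,0,-0.094,0,0,1]'
python3 -c "
from h import *
arc(66,45,8,-0.5)
a,d=optics.get_image('scene');b,d=optics.get_image('top')
a=cv2.resize(a[140:300,320:480],(400,400));b=cv2.resize(b[190:310,200:320],(400,400))
cv2.imwrite('pics/s6.png',cv2.hconcat([a,b])[:,:,::-1])"
```

```text
time: 12.95
ee_pos: [477.8, 201.9, 224.6]
tool_rot: [2.516, -0.002, 0.248]
wrist_force: [-3.2, 5.7, 2.7]
grip_width: 0.126
tip now 65.85 hook now [492.8 143.4 128. ] F [-3.2  5.7  2.7] w 0.126
0,0.025,0.002,0.029,0,0,1,
0,0.051,0.005,0.059,0,0,1,
0,0.077,0.01,0.09,0,0,1,
0,0.102,0.015,0.12,0,0,1,
0,0.128,0.022,0.151,0,0,1,
0,0.153,0.03,0.182,0,0,1,
0,0.177,0.039,0.212,0,0,1,
0,0.201,0.049,0.243,0,0,1,
```

View pics/s6.png

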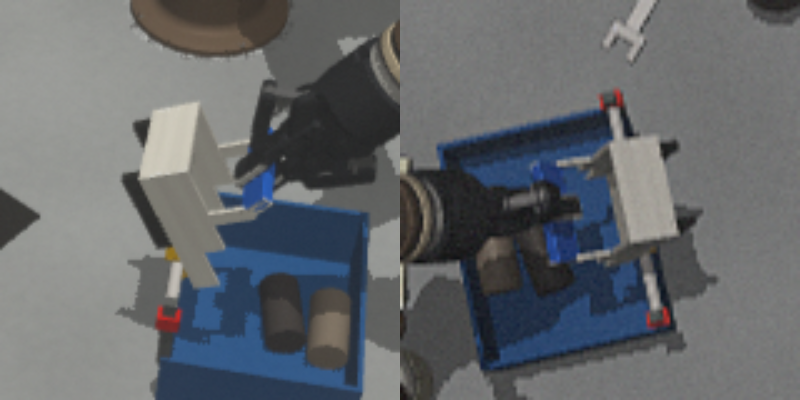

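Both cores lie in the bin (scene crop px 282,312 and 328,328), and the tray is empty with the hook still on the rail. I tip back about the rail.

```bash
python3 -m handwheel '[0,0.025,0.002,0.029,0,0,1, 0,0.051,0.005,0.059,0,0,1, 0,0.077,0.01,0.09,0,0,1, 0,0.102,0.014,0.12,0,0,1, 0,0.128,0.021,0.151,0,0,1, 0,0.153,0.029,0.182,0,0,1, 0,0.177,0.037,0.212,0,0,1, 0,0.2,0.045,0.243,0,0,1, 0,0.2,0.045,0.243,0,0,1]'
python3 -c "
from h import *
arc(45,20,9,-1)"
```

```text
time: 13.95
ee_pos: [487.1, 164.0, 241.5]
tool_rot: [2.88, -0.003, 0.245]
wrist_force: [-2.5, 5.7, 0.6]
grip_width: 0.125
tip now 45.01 hook now [492.7 142.7 129.7] F [-2.5  5.7  0.6] w 0.125
0,0.028,0.002,0.032,0,0,1,
0,0.055,0.005,0.065,0,0,1,
0,0.082,0.01,0.097,0,0,1,
0,0.109,0.016,0.129,0,0,1,
0,0.136,0.023,0.162,0,0,1,
0,0.162,0.032,0.194,0,0,1,
0,0.188,0.041,0.226,0,0,1,
0,0.213,0.052,0.259,0,0,1,
0,0.238,0.065,0.291,0,0,1,
```

```bash
python3 -m handwheel '[0,0.028,0.002,0.032,0,0,1, 0,0.055,0.005,0.065,0,0,1, 0,0.082,0.01,0.097,0,0,1, 0,0.109,0.016,0.129,0,0,1, 0,0.136,0.023,0.162,0,0,1, 0,0.162,0.032,0.194,0,0,1, 0,0.188,0.041,0.226,0,0,1, 0,0.213,0.052,0.259,0,0,1, 0,0.238,0.065,0.291,0,0,1, 0,0.238,0.065,0.291,0,0,1]'
python3 -c "
from h import *
arc(20,0,7,-1)"
```

```text
time: 14.95
ee_pos: [498.8, 115.4, 241.1]
tool_rot: [-2.97, 0.001, 0.246]
wrist_force: [-1.4, 4.0, 1.9]
grip_width: 0.127
tip now 20.17 hook now [492.1 141.5 130.4] F [-1.4  4.   1.9] w 0.127
0,0.03,0.002,0.035,0,0,1,
0,0.058,0.006,0.068,0,0,1,
0,0.086,0.01,0.102,0,0,1,
0,0.113,0.017,0.135,0,0,1,
0,0.14,0.024,0.168,0,0,1,
0,0.167,0.033,0.201,0,0,1,
0,0.193,0.043,0.235,0,0,1,
```

```bash
python3 -m handwheel '[0,0.03,0.001,0.035,0,0,1, 0,0.058,0.004,0.068,0,0,1, 0,0.085,0.008,0.102,0,0,1, 0,0.112,0.015,0.135,0,0,1, 0,0.138,0.021,0.168,0,0,1, 0,0.164,0.03,0.201,0,0,1, 0,0.19,0.04,0.235,0,0,1, 0,0.19,0.04,0.235,0,0,1]'
python3 -c "
from h import *
arc(0,0,1,0)
s=readout.observe();R0=R.from_euler('xyz',s['tool_rot']);print((R0.inv().apply([0,0,50])/200).round(3))"
```

```text
time: 15.75
ee_pos: [507.3, 79.1, 225.5]
tool_rot: [-2.623, 0.003, 0.248]
wrist_force: [-0.8, -1.3, -1.5]
grip_width: 0.125
tip now 0.27 hook now [491.6 140.1 130.6] F [-0.8 -1.3 -1.5] w 0.125
0,0.003,0,0.003,0,0,1,
[-0.001 -0.124 -0.217]
```

```bash
python3 -m handwheel '[0,-0.015,-0.025,0,0,0,1, 0,-0.035,-0.06,0,0,0,1, 0,-0.06,-0.1,0,0,0,1, 0,-0.085,-0.15,0,0,0,1, 0,-0.11,-0.19,0,0,0,1, 0,-0.124,-0.217,0,0,0,1, 0,-0.124,-0.217,0,0,0,1]'
python3 - <<'E'
from m import *
arc(0,0,1,0)
yaw=73.1; t=R.from_euler("z",yaw,degrees=True)
org=np.array([483.2,-180.7,4])+t.apply([-4,0,0]); g=org+t.apply([-10,0,104])
print("grip target",g.round(1))
go(g+[0,0,170],Rtool(yaw))
ex=np.array([-.247,.969]); ey=np.array([-.969,-.247]); rail=np.array([491.7,141.9])
for n in("top","scene"):
    im,d=optics.get_image(n); P=cloud(n,im,d); h=cv2.cvtColor(im,cv2.COLOR_RGB2HSV)
    s=(P[...,:2]-rail)@ex; tt=(P[...,:2]-rail)@ey; z=P[...,2]; w=(d>0)&(h[...,1]<50)&(h[...,2]>110)
    fl=w&(z>178)&(z<206)&(abs(tt)<45)&(s>-30)&(s<40)
    A=np.c_[s[fl],tt[fl],np.ones(fl.sum())]; print(n,fl.sum(),np.median(z[fl]).round(1),np.percentile(s[fl],[2,98]).round(1)," slope s,t",np.linalg.lstsq(A,z[fl],rcond=None)[0].round(3))
E
```

```text
time: 16.45
ee_pos: [508.5, 80.5, 278.2]
tool_rot: [-2.623, -0.003, 0.249]
wrist_force: [0.8, 0.9, -2.6]
grip_width: 0.126
tip now 0.28 hook now [493.2 141.6 183.3] F [ 0.8  0.9 -2.6] w 0.126
0,0.003,0,0.003,0,0,1,
grip target [ 479.1 -194.1  108. ]
tcp target [ 478.7 -195.5  280.6] dist 277.6
row [-0.485  1.123 -0.656] [0.003 0.179 0.316]
top 494 193.9 [-28.6  25.4]  slope s,t [-2.80000e-02 -1.00000e-02  1.93869e+02]
scene 693 192.6 [-28.9  23.6]  slope s,t [-3.1000e-02 -1.8000e-02  1.9429e+02]
```

```bash
python3 -m handwheel '[-0.02,0.045,-0.026,0,0.007,0.013,1, -0.065,0.15,-0.088,0,0.024,0.042,1, -0.117,0.27,-0.158,0,0.043,0.076,1, -0.168,0.39,-0.228,0,0.062,0.11,1, -0.22,0.51,-0.298,0,0.081,0.144,1, -0.272,0.63,-0.368,0,0.1,0.177,1, -0.324,0.75,-0.438,0,0.12,0.211,1, -0.367,0.85,-0.497,0,0.136,0.239,1, -0.4,0.925,-0.54,0,0.15,0.264,1, -0.42,0.97,-0.567,0,0.17,0.3,1, -0.427,0.988,-0.577,0,0.179,0.316,1, -0.427,0.988,-0.577,0,0.179,0.316,1]'
python3 -c "
from h import *
go([479.1,-194.1,123],Rtool(73.1)); print(readout.observe()['joints'].round(2))"
```

```text
time: 17.75
ee_pos: [480.6, -162.9, 278.1]
tool_rot: [-2.622, 0.003, -0.297]
wrist_force: [-0.1, 0.7, -2.1]
grip_width: 0.12
tcp target [ 478.7 -195.5  125.6] dist 156.0
row [0.041 0.517 0.583] [ 0.002  0.001 -0.002]
[-0.69  0.15  1.86  0.49  1.37  1.03]
```

```bash
python3 -m handwheel '[0.01,0.05,0.04,0,0,0,1, 0.02,0.12,0.11,0,0,0,1, 0.03,0.19,0.19,0,0,0,1, 0.04,0.26,0.27,0,0,0,1, 0.04,0.33,0.35,0,0,0,1, 0.04,0.4,0.43,0,0,0,1, 0.04,0.46,0.51,0,0,0,1, 0.04,0.5,0.56,0,0,0,1, 0.041,0.517,0.583,0.002,0,0,1, 0.041,0.517,0.583,0.002,0,0,1]'
python3 - <<'E'
from m import *
go([479.1,-194.1,108],Rtool(73.1))
ims=[]
for n in("top","scene"):
    im,d=optics.get_image(n); P=cloud(n,im,d); h=cv2.cvtColor(im,cv2.COLOR_RGB2HSV)
    c=np.array([483.2,-180.7]);a=np.radians(73.1);ex=np.array([np.cos(a),np.sin(a)]);ey=np.array([-ex[1],ex[0]])
    s=(P[...,:2]-c)@ex; t=(P[...,:2]-c)@ey; z=P[...,2]; w=(d>0)&(h[...,1]<50)&(h[...,2]>110)&(abs(s)<120)&(abs(t)<90)
    k=w&(z>25)&(z<95); print(n,cv2.minAreaRect(np.c_[s[k],t[k]].astype(np.float32)))
    fl=w&(z>30)&(z<48)&(s>35)&(s<76)&(abs(t)<36); A=np.c_[s[fl],t[fl],np.ones(fl.sum())]; print(fl.sum(),np.median(z[fl]).round(1),np.linalg.lstsq(A,z[fl],rcond=None)[0].round(3))
    if n=="scene": cv2.imwrite("pics/s7.png",cv2.resize(im[160:270,210:320,::-1],(600,600)))
E
```

```text
time: 18.75
ee_pos: [479.2, -194.5, 124.8]
tool_rot: [-2.618, 0.004, -0.295]
wrist_force: [-0.5, 0.6, -2.0]
grip_width: 0.121
tcp target [ 478.7 -195.5  110.6] dist 14.2
row [-0.001  0.04   0.059] [-0.     0.002 -0.002]
top ((4.0948486328125, 3.834869384765625), (88.13191223144531, 143.8750762939453), 89.47880554199219)
278 40.8 [-1.3000e-02 -3.0000e-03  4.1331e+01]
scene ((2.7190093994140625, 0.3487968444824219), (92.01261901855469, 148.61672973632812), 89.76553344726562)
283 40.5 [-8.0000e-03 -3.0000e-03  4.0991e+01]
```

View pics/s7.png

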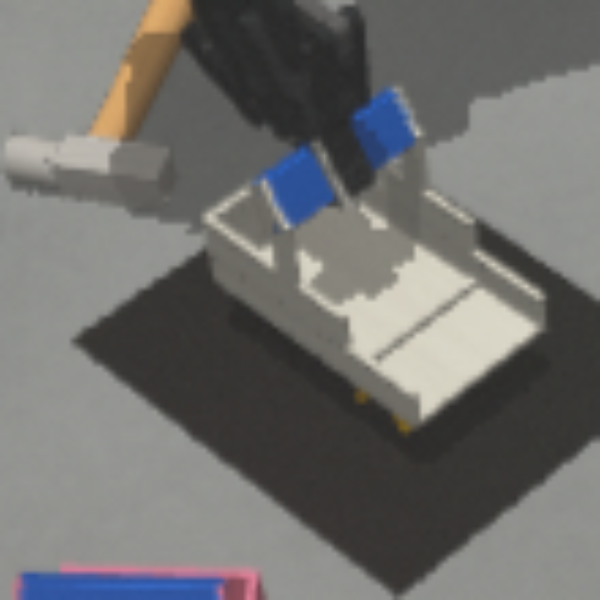

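The tray is empty, level and centred over the mat (mallet clear at crop px 90,165), with soles about 15 mm above the mat. I lower until the feet touch.

```bash
python3 -m handwheel '[0,0.006,0.01,0,0,0,1, 0,0.013,0.022,0,0,0,1, 0,0.02,0.034,0,0,0,1, 0,0.026,0.045,0,0,0,1, 0,0.03,0.052,0,0,0,1, 0,0.032,0.055,0,0,0,1, 0,0.034,0.058,0,0,0,1, 0,0.035,0.06,0,0,0,1, 0,0.035,0.06,0,0,0,1]'
python3 -c "
from h import *
s=readout.observe();print(s['wrist_force'],s['wrist_torque'],s['ee_pos'])"
```

```text
time: 19.75
ee_pos: [479.6, -195.1, 112.1]
tool_rot: [-2.619, 0.002, -0.296]
wrist_force: [0.7, -0.5, -2.2]
grip_width: 0.124
[ 0.69456562 -0.49579487 -2.19474284] [-0.46235447  0.10923028 -0.00594786] [ 479.63034592 -195.12886597  112.14470956]
```

```bash
python3 -m handwheel '[0,0.001,0.0022,0,0,0,1, 0,0.0025,0.0043,0,0,0,1, 0,0.0035,0.0065,0,0,0,1, 0,0.0045,0.008,0,0,0,1, 0,0.0045,0.008,0,0,0,1]'
python3 -c "
from h import *
s=readout.observe();print(s['wrist_force'],s['wrist_torque'],s['ee_pos'])"
```

```text
time: 20.25
ee_pos: [479.6, -195.1, 110.3]
tool_rot: [-2.619, 0.002, -0.295]
wrist_force: [-0.5, -0.6, -1.6]
grip_width: 0.128
[-0.45193209 -0.60087909 -1.59481178] [-0.47278021  0.14489839  0.00388827] [ 479.60608824 -195.07119065  110.26181523]
```

```bash
python3 -m handwheel '[0,0.001,0.0017,0,0,0,1, 0,0.002,0.0035,0,0,0,1, 0,0.002,0.0035,0,0,0,1]'
python3 -c "
from h import *
s=readout.observe();print(s['wrist_force'],s['wrist_torque'],s['ee_pos'])"
```

```text
time: 20.55
ee_pos: [479.7, -195.2, 110.0]
tool_rot: [-2.619, 0.002, -0.295]
wrist_force: [-1.1, -1.2, 2.1]
grip_width: 0.125
[-1.06094021 -1.24811625  2.1350579 ] [-0.09282776  0.29090039  0.12729171] [ 479.68514399 -195.1849485   110.04263219]
```

The feet are on the mat (+4 N). I release to half open, then back out along the fingers.

```bash
python3 -m handwheel '[0,0,0,0,0,0,0, 0,0,0,0,0,0,0, 0,0,0,0,0,0,0, 0,0,0,0,0,0,0, 0,0,-0.03,0,0,0,0, 0,0,-0.08,0,0,0,0, 0,0,-0.15,0,0,0,0, 0,0,-0.25,0,0,0,0, 0,0,-0.4,0,0,0,0, 0,0,-0.55,0,0,0,0, 0,0,-0.7,0,0,0,0, 0,0,-0.7,0,0,0,0]'
python3 - <<'E'
from m import *
for n in("top","scene"):
    im,d=optics.get_image(n); P=cloud(n,im,d); h=cv2.cvtColor(im,cv2.COLOR_RGB2HSV)
    c=np.array([483.2,-180.7]);a=np.radians(73.1);ex=np.array([np.cos(a),np.sin(a)]);ey=np.array([-ex[1],ex[0]])
    s=(P[...,:2]-c)@ex; t=(P[...,:2]-c)@ey; z=P[...,2]; w=(d>0)&(h[...,1]<50)&(h[...,2]>110)&(abs(s)<120)&(abs(t)<90)
    k=w&(z>18)&(z<75); print(n,cv2.minAreaRect(np.c_[s[k],t[k]].astype(np.float32)))
    fl=w&(z>18)&(z<34)&(s>38)&(s<76)&(abs(t)<36); A=np.c_[s[fl],t[fl],np.ones(fl.sum())]; print(fl.sum(),np.median(z[fl]).round(1),np.linalg.lstsq(A,z[fl],rcond=None)[0].round(3))
    if n=="scene": cv2.imwrite("pics/s8.png",cv2.resize(im[90:390,100:500,::-1],(800,600)))
E
```

```text
time: 21.75
ee_pos: [461.4, -266.3, 236.1]
tool_rot: [-2.625, -0.007, -0.298]
wrist_force: [0.7, 0.2, 0.2]
grip_width: 0.5
top ((2.57708740234375, 2.8204727172851562), (145.28807067871094, 88.4065933227539), 0.13408298790454865)
247 25.9 [ 9.0000e-03 -1.0000e-02  2.5666e+01]
scene ((2.1139373779296875, -0.7534828186035156), (148.97238159179688, 90.74410247802734), 0.14063021540641785)
258 24.7 [7.000e-03 0.000e+00 2.433e+01]
```

View pics/s8.png

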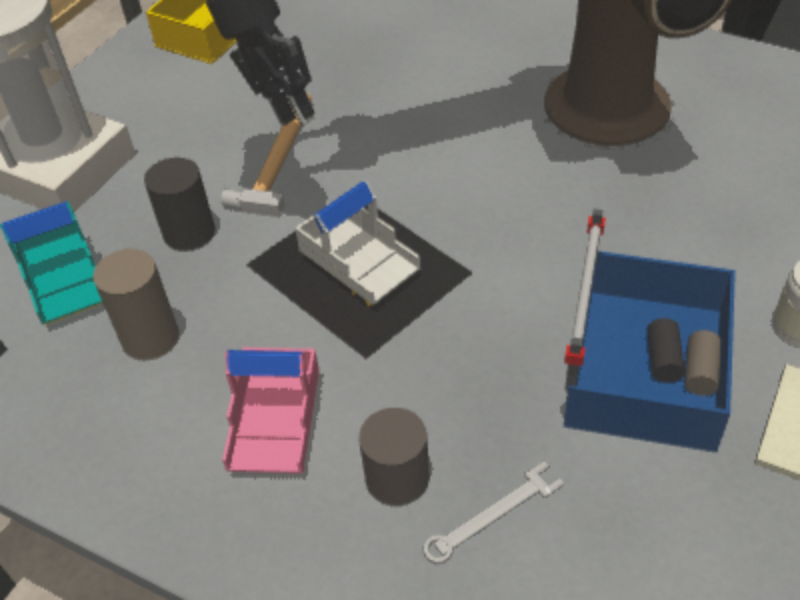

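The empty tray stands upright in the middle of the mat (px 358,250). Both cores are in the bin (665,350 and 703,362), the hand is clear and the bystanders have not moved. I hand in.

```bash
python3 -c "
from rig import env; print(env.finish_job())"
```

```text
the job is handed in; nothing more can be done
None
```

The job is done and handed in at about 22 s of the 69 s allowed; `finish_job()` gave no verdict.

- **Hooking and tipping:** I picked up the aluminium tray by its blue grip with both cores in it. I lowered the hook until it touched the rail, with the rail axis at about z = 130.5 mm and about 4 N at first touch. I then tipped the tray to 66° about the rail, checking the force between steps. Pressure on the rail peaked at about 11 N in those checks, and both cores fell into the bin.
- **Placing:** I tipped the tray back, lifted it off and set it on the mat with about 4 N, then let go.
- **Last checks:** The tray stands level. Its outline is centred on the mat to about 3 mm and turned with the mat to within 0.2°. Both cores are in the bin, the bystanders in the picture look undisturbed, and the hand is clear with no force on it.
- **Disagreements:**
  - The two cameras differed by 2–4 mm in position and about 1 mm in floor height, within the calibration error.
  - The hook point computed from the arm drifted about 2 mm while tipping, although the measured forces stayed low.
  - After unhooking, the depth images suggested a tilt of about 1.5°, which was nearly gone over the mat and in the final check.

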